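Open the egg cooker and load the last egg

ROBOT

A 6-joint arm with a two-finger parallel gripper is mounted at the origin on the work surface. World frame = base frame: x ahead of the robot, y to its left, z up, the work surface at z = 0. Lengths are in m, angles in rad, forces in N, time in s.
With the tool pointing down it reaches from about 0.35 to 0.85 m from the base axis. Payload 8.1 kg.
Tool frame: the origin (TCP) lies at the centre of the arm's flange, where the gripper is bolted on; the fingertips stand 186 mm ahead of it and the grasp point (between the pads) lies 167 mm ahead of it; z points along the fingers, y is the direction in which the jaws open and shut (so a half turn about z gives the same grasp; the last joint's range is limited). The gripper opens to 93 mm and grips with 3 to 60 N. Pads are 15 mm wide; open, the fingers measure 128 mm over their backs; the gripper's body (75 mm by 188 mm) begins 65 mm behind the grasp point.
Start: joints at [-1.265, 0.13, 1.488, -0, 1.523, -0.085], TCP at [0.229, -0.555, 0.405] pointing down, gripper open.
Joint ranges: [-2.96, 2.96], [-0.89, 2.26], [0.02, 2.5], [-1.34, 4.48], [0, 2.73], [-2.66, 2.66]. Speed limits (rad/s): [2.39, 2.39, 2.79, 3.14, 3.14, 3.14].

INTERFACE

Orientations are given as a rotation vector (axis times angle).
In Python, from plant import robot, viewer, order gives the robot as it stands.
- The arm moves only by the tool apply_moves, never from a script. Its argument "deltas" is a list of rows, each a list of 3 entries, a list of its own where there are three numbers: the finger opening in mm, from 0 to 93, then the shift along the tool's x, y, z in mm, then the turn about the tool's z in rad. In form: [[grip, [dx, dy, dz], yaw], ...]. A call has 1 to 5 rows; each row shifts and turns the commanded pose from where the row before left it, along the tool's axes as they then stand; what a row does not reach is not made up. A row lasts 1/8 s, in which the tool goes at most 62.5 mm and 10.7 degrees, less where a joint would pass 70% of its speed; a pose out of reach is approached as far as the arm can. A call is refused whole if a number of a shift passes 62.5 or a number of a turn 0.188, either way. A call with a gripper value outside its range is refused whole. The fingers move at their own pace and stop on an object; "grip_force" is the grip in N (left out, the last holds). Time passes only in rows, so rows that do not move let the fingers close. It gives the time, the measured TCP pose, the force and the opening at its end, in the units of the state.
- robot.read_state(): the state, without advancing time (a new reading comes with each control period).
- viewer.read_camera(name): name is "scene" or "top"; returns the picture (480x640x3 uint8, blue, green, red); there is no depth.
- viewer.get_calibration(name): a dict with "fx", "fy", "cx", "cy" (pixels), "R" (3x3) and "t" (3): a world point X has camera coordinates R X + t. Camera axes: x right, y down, z forward; pixel columns grow to the right and rows downward; lengths in m; the calibration is good to about 2 mm. A picture is of the moment at which its call begins. get_calibration takes no time and is no camera call.
- order.close_job(): hands the job in, once; it reports no verdict.
The state is a dict: "t": time; "q": joint angles; "dq": joint speeds; "joint_torque": joint torques, N m; "tool_pos": TCP position; "orientation": TCP orientation; "force": force on the tool from outside, world axes, zero at the start; "wrist_torque": the same for the moment, N m; "opening": finger opening in m.
Only numpy, scipy, OpenCV 4.12 (cv2) and the standard library are available. Lean on these libraries where they do the work, as an engineer would, in place of code of your own. Each camera call takes 0.05 s, during which the arm holds its last target. There are 200 camera calls.

TASK

Open the egg cooker gently: get under the front lip of its domed lid, lift it and take it all the way back until it rests on its stop and stays there, neither letting the lid drop or slam nor straining it against the stop. Then take the egg out of the wooden egg cup and stand it upright in the empty nest inside the cooker. Leave the egg cup standing, the dial as it is and everything else in its place.

Things in the scene. Friction and masses are not known exactly. Their poses are not given: they have to be found in the camera images.
- lid (a joint): Angle of the cooker's domed steel lid, rad: 0 closed, growing as the front lip rises and swings back over the hinge. The stop is about 15 degrees past upright (1.75 to 1.95 rad), to be felt for. Stiff hinge: 0.12 N m friction. Released under about 45 degrees the lid falls shut; about upright it stays; near the stop it may stay short of it or sink on by itself.
- lid_hinge (a point): Middle of the hinge axis, at the far side of the cooker, 125 mm above the shelf top. The axis is level. Axes turn with the lid; when closed x points level from the lip to the hinge, y along the axis, z up. Lid about 0.22 kg (varies), centre of mass 95 mm from the hinge, 35 mm above the lip's plane.
- lid_lip (a point): Middle of the lid's front edge, on its underside, 188 mm from the hinge axis. The lid is a hollow dome 146 mm across, 80 mm high, with a flat round flange (the lip) at its foot: 184 mm across, 5 mm thick, 20 mm wide, no handle. It overhangs the round body below (132 mm across) by 26 mm, so a fingertip fits under it from the front. Axes as lid_hinge.
- nest (a point): Centre of the empty egg nest, at the top of its ring (inner diameter 32 mm, outer 40, 10 high), 125 mm above the shelf top, under the lid until opened. Of three nests it is nearest the front, 128 mm from the hinge axis; the others, 64 mm away behind left and right, hold eggs. x points to the hinge, z up. An egg stood in it has its middle about 19 mm above this point.
- dial (a joint): Rotary dial on a small console low on the front of the cooker's body (black knob 32 mm across, its top under 50 mm above the shelf top, sticking out to about 120 mm from the cooker's axis), rad. Reads 0; leave it so.
- egg_mid (a point): Middle (half-way up) of the egg to be loaded: 44 mm thick, 56 mm tall, 60 g, standing blunt end down in one of two egg cups, in which it sits 9 mm deep, its middle about 69 mm above the shelf top. Widest 4 mm below the middle. z runs along the egg, up.
- cup_full: Turned ash egg cup, 50 mm tall, foot 46 mm and rim 41 mm across, loose, 70 g, in which the egg stands. Origin under its foot.
- cup_empty: The same egg cup, empty. Origin under its foot. Bystander.
- egg_left_mid (a point): Middle of an egg standing in the cooker's rear left nest, same size. Bystander.
- egg_right_mid (a point): Middle of an egg standing in the cooker's rear right nest, same size. Bystander.
- shaker: White ceramic salt shaker, 38 mm across, 75 mm tall. Origin under its foot. Bystander.
- tray: Aluminium tray, 220 x 160 mm, 18 mm high. Origin under its centre. Bystander.
- mug: White mug, 76 mm across, 85 mm tall. Origin under its foot. Bystander.
- jar: Glass storage jar with clip lid, 96 mm across, 146 mm tall. Origin under its foot. Bystander.
- spoon: Steel spoon lying on the shelf top, 150 mm long. Bystander.
Mind the look-alikes: they are no part of the job. Leave any green look-alike of the part that bears egg_mid alone.

How it is judged:
On the way:
1. the lid rests back on its stop, let go (value of joint lid above 1.78 rad and contact force between lid and the arm below 0.2 N and contact force between lid and the fingers below 0.2 N), for 0.3 s.
At the end, for the whole second after the job is handed in: The lid lies back on its stop (joint above 1.78 rad); the egg stands in the empty nest, its middle within 10 mm of the nest's axis sideways and 12 to 26 mm above the nest's top, leaning less than 0.5 rad; the cup that held it stands upright (tilt under 0.2 rad) on the shelf top (value of joint lid above 1.78 rad and horizontal distance between egg_mid and nest below 0.01 m and z of egg_mid in the frame of nest between 0.012 and 0.026 m and angle between egg_mid's own z axis and vertical below 0.5 rad and angle between cup_full's own z axis and vertical below 0.2 rad and height (world z) of cup_full below 0.01 m); the robot touches nothing.
It fails at once if the lid dropped or slammed (faster than 2.5 rad/s opening or 1.5 rad/s closing) (velocity of joint lid above 2.5 rad/s or velocity of joint lid below -1.5 rad/s).
It fails at once if the lid strained with more than 60 N (contact force between lid and the fingers above 60 N or contact force between lid and the arm above 60 N).
It fails at once if the dial turned by more than 0.3 rad (value of joint dial above 0.3 rad).
It fails at once if a bystander moved by more than 30 mm, or an egg in the cooker by more than 15 mm (distance of any of egg_left_mid, egg_right_mid from where it was at the start of the episode above 0.015 m or distance of any of cup_empty, shaker, tray, mug, jar, spoon from where it was at the start of the episode above 0.03 m).
It also fails if it takes over 64 s, if anything falls off the work surface, if the arm or the gripper's body presses on something with over 40 N, if the wrist force passes 120 N, or if a joint passes its speed limit or range.

## Working session

There is one attempt and no reset: what is moved stays moved. The work goes in short steps, Python scripts to look and compute and a tool call to move; the robot and the scene stay as the last step left them, time stands still between calls to the robot, and variables do not carry over. Pictures are saved under pics/ and viewed, about 8 in all and at most 12, crops included, and the job is handed in when it is done.

Besides the shell and the picture viewer there is one more tool, called after "Emit:" as name(argument=value, ...), one argument or row to a line, values as JSON. apply_moves: Moves the arm, as the interface text tells. Its arguments: {"type":"object","properties":{"deltas":{"type":"array"},"grip_force":{"type":"number"}},"required":["deltas"]}

```bash
mkdir -p pics; ls
python3 - <<'E'
from plant import robot, viewer, order
import cv2
for n in ("scene","top"):
    im=viewer.read_camera(n); cv2.imwrite(f"pics/{n}0.png",im)
    c=viewer.get_calibration(n); print(n,c)
print(robot.read_state())
E
```

```text
pics
scene {'fx': 498.2877357904348, 'fy': 498.2877357904348, 'cx': 314.4120253949133, 'cy': 242.2386087008211, 'R': array([[ 0.35517831,  0.93476396,  0.00804441],
       [ 0.52535029, -0.19248237, -0.82882906],
       [-0.77321113,  0.29860823, -0.55944408]]), 't': array([-0.18610525, -0.19133861,  1.66760343])}
top {'fx': 524.0288473842079, 'fy': 524.0288473842079, 'cx': 323.4817518503557, 'cy': 240.3405185164825, 'R': array([[ 0.023842  , -0.99962838,  0.01321603],
       [-0.98156834, -0.02591459, -0.18934633],
       [ 0.18961845, -0.00845804, -0.98182142]]), 't': array([-0.02531956,  0.57130388,  1.20337842])}
{'t': 0.1, 'q': array([-1.26537213e+00,  1.31101528e-01,  1.48918655e+00,  6.78469892e-06,
        1.52302372e+00, -8.54123879e-02]), 'dq': array([-1.29775880e-03, -1.22500916e-03, -2.39744079e-03,  2.94381104e-04,
        2.90875080e-04, -1.16361954e-05]), 'joint_torque': array([ 1.84225964e-04, -5.61338961e+01, -4.93099165e+01,  7.70292641e-02,
        2.90281494e-02, -3.54107203e-05]), 'tool_pos': array([ 0.22852777, -0.55454382,  0.40377372]), 'orientation': array([-3.08012038e+00, -6.09692207e-01,  2.85728706e-04]), 'force': array([ 0.04811543, -0.81678265, -0.84640821]), 'wrist_torque': array([-0.00025181,  0.02047672, -0.01638791]), 'opening': 0.09312087914699407}
```

View pics/scene0.png

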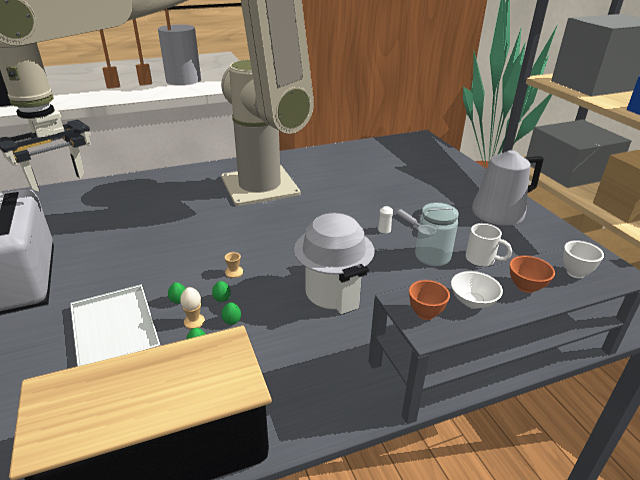

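View pics/top0.png

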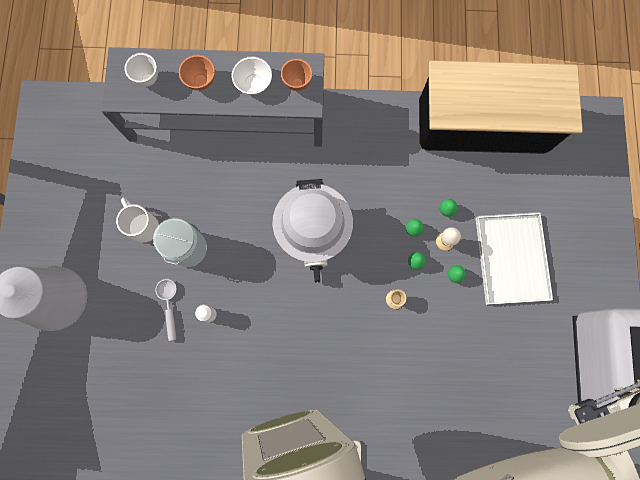

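The images show:
- **Scene:** cooker lid around (335,240), white egg at (191,299) with green look-alikes around it.
- **Top:** lid at (312,222), hinge on the far side at (310,184), and dial knob at the front at (316,272). Egg at (451,237), empty cup at (396,299), green eggs at (448,207), (414,227), (417,260) and (456,273).

Next I'll measure these positions.

```bash
cat > h.py <<'E'
import numpy as np, cv2
from plant import robot, viewer, order
def ray(n,px):
    c=viewer.get_calibration(n); R,t=c['R'],c['t']
    d=R.T@np.array([(px[0]-c['cx'])/c['fx'],(px[1]-c['cy'])/c['fy'],1.]); return -R.T@t,d
def onz(n,px,z):
    o,d=ray(n,px); return o+d*(z-o[2])/d[2]
def tri(a,b):
    (o1,d1),(o2,d2)=ray('scene',a),ray('top',b)
    s=np.linalg.lstsq(np.c_[d1,-d2],o2-o1,rcond=None)[0]
    p,q=o1+s[0]*d1,o2+s[1]*d2; return (p+q)/2,np.linalg.norm(p-q)
def proj(n,X):
    c=viewer.get_calibration(n); p=c['R']@X+c['t']; return np.array([c['fx']*p[0]/p[2]+c['cx'],c['fy']*p[1]/p[2]+c['cy']])
def blobs(m,amin=30):
    k,l,s,c=cv2.connectedComponentsWithStats(m.astype(np.uint8)); return [(c[i].round(1),s[i]) for i in range(1,k) if s[i][4]>=amin]
E
python3 - <<'E'
from h import *
np.set_printoptions(precision=4,suppress=True)
I={n:cv2.imread(f'pics/{n}0.png') for n in('scene','top')}
for n in I:
    h=cv2.cvtColor(I[n],cv2.COLOR_BGR2HSV); H,S,V=cv2.split(h)
    print(n,'green'); 
    for c,s in blobs((abs(H.astype(int)-60)<15)&(S>150)&(V>60)): print(c,s, onz(n,c,.022)[:2])
    print('wood'); w=(H>8)&(H<25)&(S>60)&(V>120)
    for c,s in blobs(w,20):
        if (n=='top' and 370<c[0]<480 and 180<c[1]<330) or (n=='scene' and 170<c[0]<250 and 240<c[1]<330): print(c,s)
    e=np.zeros_like(w); 
    if n=='top': e[222:252,436:466]=1
    else: e[280:318,178:206]=1
    print('egg',blobs(e&(V>140)&(S<70),20))
# lid flange contour in top
g=cv2.cvtColor(I['top'],cv2.COLOR_BGR2GRAY)
m=(g>115); m[:, :255]=0; m[:,370:]=0; m[:180]=0; m[290:]=0
m=cv2.morphologyEx(m.astype(np.uint8),cv2.MORPH_OPEN,np.ones((11,11)))
cs=max(cv2.findContours(m,0,1)[0],key=cv2.contourArea)
print('ell',cv2.fitEllipse(cs))
P=np.array([onz('top',p[0],.130)[:2] for p in cs])
A=np.c_[2*P,np.ones(len(P))]; s=np.linalg.lstsq(A,(P**2).sum(1),rcond=None)[0]
r=np.sqrt(s[2]+s[0]**2+s[1]**2); print('lid centre',s[:2],'r',r,'resid',abs(np.hypot(*(P-s[:2]).T)-r).max())
print('knob',onz('top',(317,276),.045),'hinge',onz('top',(310,184),.125))
a=cv2.resize(I['top'][170:290,250:370],None,fx=5,fy=5,interpolation=cv2.INTER_CUBIC)
cv2.imwrite('pics/lidcrop.png',a)
a=cv2.resize(I['scene'][110:190,0:110],None,fx=5,fy=5,interpolation=cv2.INTER_CUBIC)
b=cv2.resize(I['scene'][270:350,150:250],None,fx=5,fy=5,interpolation=cv2.INTER_CUBIC)
cv2.imwrite('pics/crop2.png',np.hstack([a[:, :390],b[:, :400]]))
E
```

```text
scene green
[221.  291.2] [212 281  19  20 277] [ 0.5311 -0.2382]
[175.3 292. ] [168 283  17  20 233] [ 0.497  -0.3393]
[230.9 313.3] [222 303  19  21 314] [ 0.6147 -0.2337]
[195.1 332.6] [187 328  19  11 117] [ 0.6478 -0.3186]
wood
[233.3 264.4] [225 252  18  26 288]
[194.  318.2] [182 302  23  26 262]
egg [(array([190.4, 297.6]), array([181, 287,  20,  22, 339], dtype=int32))]
top green
[448.1 207.7] [440 200  17  16 201] [ 0.6695 -0.3211]
[414.5 227.7] [406 219  17  17 196] [ 0.616  -0.2363]
[416.6 260.8] [408 252  18  17 201] [ 0.533  -0.2407]
[456.5 274. ] [448 266  18  17 206] [ 0.503  -0.3381]
wood
[442.2 243.4] [436 233  17  18 143]
[395.7 298.8] [386 290  21  19 307]
egg [(array([450.9, 235.7]), array([442, 227,  19,  19, 280], dtype=int32))]
ell ((302.0015563964844, 222.96343994140625), (99.46499633789062, 131.74334716796875), 44.032779693603516)
lid centre [0.5968 0.031 ] r 0.12022875103597995 resid 0.06656577101860264
knob [0.4865 0.0024 0.045 ] hinge [0.69  0.024 0.125]
```

View pics/lidcrop.png

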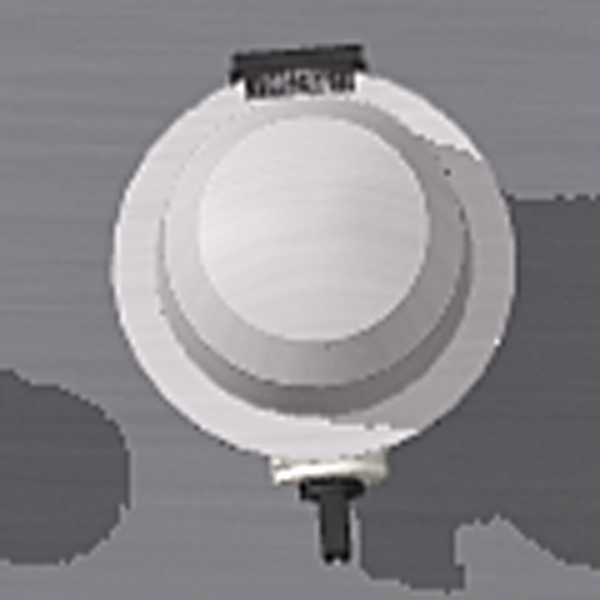

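View pics/crop2.png

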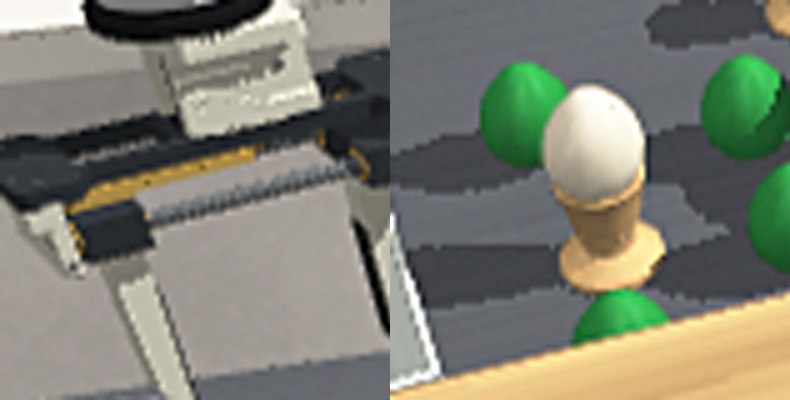

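The lid crop shows a clean flange circle: left edge at crop (112,265), right (515,255), bottom (310,458). The hinge bar is centred at about (298,75) and the knob at (337,520). The second crop shows long thin fingers, the white egg upright in its cup, and the green eggs standing clear around it.

Run:
```python
from h import *
np.set_printoptions(precision=4,suppress=True)
pts=np.array([(112,265),(515,255),(310,459),(128,340),(118,215),(495,345),(500,185),(175,405),(448,408)])
P=np.array([onz('top',(250+(p[0])/5,170+(p[1])/5),.129)[:2] for p in pts])
A=np.c_[2*P,np.ones(len(P))]; s=np.linalg.lstsq(A,(P**2).sum(1),rcond=None)[0]
r=np.sqrt(s[2]+s[0]**2+s[1]**2); print('lid',s[:2],r,(np.hypot(*(P-s[:2]).T)-r))
h=onz('top',(309.8,186.5),.13); k=onz('top',(317.4,272.5),.04)
for x in (h,k): d=x[:2]-s[:2]; print(x,np.hypot(*d),np.degrees(np.arctan2(d[1],d[0])))
print('egg',tri((191,298.5),(451.3,236.5)), onz('top',(450.9,235.7),.072))
print('cups',tri((233.3,264.4),(395.7,298.8)),onz('top',(395.7,298.8),.03))
print('rim',onz('top',(395.7,298.8),.05), 'lipfront px scene',tri((335,250),(312.5,222)))
```

```text
lid [0.5997 0.0151] 0.09159135561350988 [-0.0001 -0.      0.0003  0.0001 -0.0002 -0.0004  0.0004  0.     -0.0001]
[0.6824 0.0241 0.13  ] 0.08324880954543837 6.227272460451658
[0.4956 0.0016 0.04  ] 0.10493796338996936 -172.61924811422384
egg (array([ 0.5872, -0.3137,  0.0669]), np.float64(0.004231795790768901)) [ 0.5877 -0.3136  0.072 ]
cups (array([ 0.4389, -0.1881,  0.0235]), np.float64(0.0017962717569408719)) [ 0.4382 -0.188   0.03  ]
rim [ 0.4365 -0.185   0.05  ] lipfront px scene (array([0.601 , 0.0177, 0.1244]), np.float64(0.004295719511042956))
```

Lid centre is (0.600, 0.015), radius 91.6 mm (expected 92), and the hinge direction is about +6.8°. That puts the lip front at (0.508, 0.004), the hinge at (0.695, 0.0265), the nest at (0.568, 0.011) and the egg at (0.5875, -0.3137, 0.067). The tool can only point down, so I'll align its x axis with the lid axis and take up the lip with closed fingers from the front.

Emit:
apply_moves(
  deltas=[
    [0, [0, 0, 0], 0.136],
    [0, [0, 0, 0], 0.136],
    [0, [31.5, -52.2, 0], 0],
    [0, [31.5, -52.2, 0], 0],
    [0, [31.5, -52.2, 0], 0],
  ],
  grip_force=10,
)

```text
t: 0.72
tool_pos: [0.3041, -0.3864, 0.4041]
orientation: [-3.135, -0.185, 0.0]
force: [0.5, 0.1, 0.3]
opening: 0.0474
```

Emit:
apply_moves(
  deltas=[
    [0, [31.5, -52.2, 0], 0],
    [0, [31.5, -52.2, 0], 0],
    [0, [31.5, -52.2, 0], 0],
    [0, [31.5, -52.2, 0], 0],
    [0, [31.5, -52.2, 0], 0],
  ],
)

```text
t: 1.35
tool_pos: [0.4296, -0.1083, 0.4046]
orientation: [3.136, 0.186, 0.0]
force: [1.4, -0.2, 0.2]
opening: 0.0012
```

Emit:
apply_moves(
  deltas=[
    [0, [31.5, -52.2, 0], 0],
    [0, [31.5, -52.2, 0], 0],
    [0, [0, 0, 0], 0],
    [0, [0, 0, 0], 0],
  ],
)

```text
t: 1.85
tool_pos: [0.4793, 0.0009, 0.4043]
orientation: [3.136, 0.188, -0.002]
force: [0.6, -0.4, 0.1]
opening: 0.0005
```

Emit:
apply_moves(
  deltas=[
    [0, [0, 0, 54], 0],
    [0, [0, 0, 54], 0],
    [0, [0, 0, 0], 0],
    [0, [10, 0, 0], 0],
    [0, [0, 0, 0], 0],
  ],
)

```text
t: 2.48
tool_pos: [0.4913, 0.0015, 0.3]
orientation: [3.135, 0.185, 0.008]
force: [0.7, -0.1, -0.2]
opening: 0.0006
```

Run:
```python
from h import *
a=viewer.read_camera('scene')[160:320,240:440]; b=viewer.read_camera('top')[170:290,250:400]
a=cv2.resize(a,(500,400),interpolation=2); b=cv2.resize(b,None,fx=2,fy=2)
b=cv2.copyMakeBorder(b,0,160,0,0,cv2.BORDER_CONSTANT)
cv2.imwrite('pics/c3.png',np.hstack([a,b])); print(robot.read_state())
```

```text
{'t': 2.575, 'q': array([-1.00793041e-01, -9.31062758e-02,  1.91123358e+00, -1.65657240e-05,
        1.31986376e+00,  1.35131569e+00]), 'dq': array([ 0.00306676,  0.00138311,  0.01963159,  0.00088637, -0.00286353,
       -0.0002788 ]), 'joint_torque': array([-1.34446495e-01, -4.18003821e+01, -4.70027697e+01,  2.58958724e-02,
       -1.21020447e-01,  5.30569363e-03]), 'tool_pos': array([0.49052777, 0.0018482 , 0.29903836]), 'orientation': array([3.135468  , 0.18629574, 0.00557991]), 'force': array([0.8315448 , 0.87977224, 0.21374031]), 'wrist_torque': array([ 0.03415283, -0.01729955, -0.00705064]), 'opening': 0.00019417623735142617}
```

View pics/c3.png

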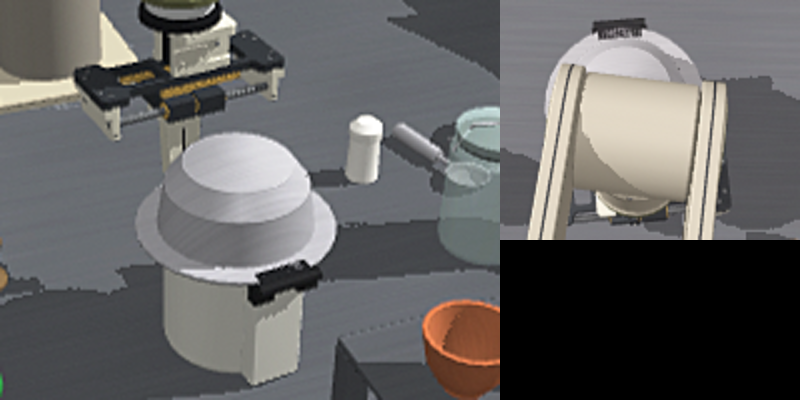

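The closed fingers stand in front of the lid, centred. I'll creep in until the wrist feels contact.

Emit:
apply_moves(
  deltas=[
    [0, [5, 0, 0], 0],
    [0, [3, 0, 0], 0],
    [0, [0, 0, 0], 0],
  ],
)

```text
t: 2.95
tool_pos: [0.4976, 0.0031, 0.2968]
orientation: [-3.136, -0.187, -0.0]
force: [-0.2, 0.1, 0.3]
opening: 0.0002
```

Emit:
apply_moves(
  deltas=[
    [0, [2, 0, 0], 0],
    [0, [0, 0, 0], 0],
  ],
)

```text
t: 3.2
tool_pos: [0.4994, 0.0033, 0.2967]
orientation: [-3.136, -0.187, 0.0]
force: [-0.3, -0.2, 0.8]
opening: 0.0005
```

Emit:
apply_moves(
  deltas=[
    [0, [2, 0, 0], 0],
    [0, [0, 0, 0], 0],
  ],
)

```text
t: 3.45
tool_pos: [0.5005, 0.0034, 0.2965]
orientation: [3.136, 0.186, -0.005]
force: [-7.4, -0.1, 5.7]
opening: 0.0001
```

Contact at the predicted spot, and friction looks good. Now a small lift while pressing.

Emit:
apply_moves(
  deltas=[
    [0, [1, 0, -3], 0],
    [0, [0.5, 0, -4], 0],
    [0, [0.5, 0, -4], 0],
    [0, [0, 0, 0], 0],
  ],
)

```text
t: 3.95
tool_pos: [0.5015, 0.0035, 0.3062]
orientation: [-3.136, -0.186, 0.011]
force: [-11.2, -2.8, 1.3]
opening: 0.0004
```

Run:
```python
from h import *
a=viewer.read_camera('scene')[180:300,270:400]
a=cv2.resize(a,None,fx=3,fy=3,interpolation=2); b=cv2.resize(cv2.imread('pics/scene0.png')[180:300,270:400],None,fx=3,fy=3,interpolation=2)
cv2.imwrite('pics/c4.png',np.hstack([a,b])); s=robot.read_state();print(s['force'],s['wrist_torque'],s['tool_pos'])
```

```text
[-11.34273845  -2.83066802   0.224076  ] [-0.32414639  1.76980874 -0.05312539] [0.5015199  0.00351843 0.30604099]
```

View pics/c4.png

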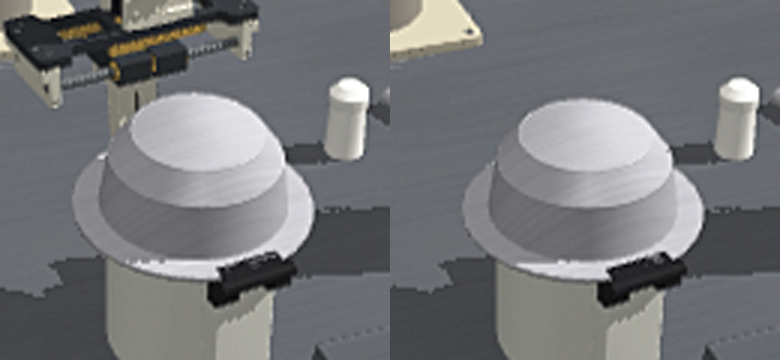

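The lid has tilted slightly: its front rim and dome top are about 2 px higher than at the start (crop row 93 vs 98). The friction lift works, so I'll follow the arc.

Emit:
apply_moves(
  deltas=[
    [0, [1, 0, -11.2], 0],
    [0, [1.7, 0, -11.2], 0],
    [0, [0, 0, 0], 0],
  ],
)

```text
t: 4.38
tool_pos: [0.5042, 0.0039, 0.3292]
orientation: [-3.136, -0.186, 0.012]
force: [-13.0, -0.8, 1.8]
opening: 0.0003
```

Emit:
apply_moves(
  deltas=[
    [0, [2.3, 0, -11], 0],
    [0, [3, 0, -10.9], 0],
    [0, [0, 0, 0], 0],
  ],
)

```text
t: 4.75
tool_pos: [0.5096, 0.0045, 0.3515]
orientation: [-3.136, -0.186, 0.011]
force: [-15.4, -2.6, 4.2]
opening: 0.0005
```

Emit:
apply_moves(
  deltas=[
    [0, [4.0, 0, -12.4], 0],
    [0, [4.9, 0, -12.1], 0],
    [0, [5.7, 0, -11.7], 0],
    [0, [6.5, 0, -11.3], 0],
    [0, [0, 0, 0], 0],
  ],
)

```text
t: 5.38
tool_pos: [0.5319, 0.0071, 0.4007]
orientation: [3.136, 0.186, -0.003]
force: [-9.8, -1.5, 6.8]
opening: 0.0005
```

Emit:
apply_moves(
  deltas=[
    [0, [8.7, 0, -12.4], 0],
    [0, [9.6, 0, -11.6], 0],
    [0, [10.5, 0, -10.8], 0],
    [0, [11.4, 0, -9.9], 0],
    [0, [0, 0, 0], 0],
  ],
)

```text
t: 6.0
tool_pos: [0.5727, 0.012, 0.4449]
orientation: [3.136, 0.187, 0.002]
force: [-0.2, 0.5, 0.0]
opening: 0.0006
```

Emit:
apply_moves(
  deltas=[
    [0, [12.4, 0, -7], 0],
    [0, [13, 0, -6], 0],
    [0, [0, 0, 0], 0],
  ],
)

```text
t: 6.38
tool_pos: [0.5975, 0.015, 0.4569]
orientation: [-3.136, -0.187, 0.0]
force: [0.3, -0.5, 0.2]
opening: 0.0006
```

Run:
```python
from h import *
a=viewer.read_camera('scene')[60:320,220:440]
cv2.imwrite('pics/c5.png',cv2.resize(a,None,fx=2,fy=2)); s=robot.read_state();print(s['force'],s['tool_pos'])
```

```text
[ 0.07159359  0.14586669 -0.34434727] [0.597157   0.01501613 0.45656145]
```

View pics/c5.png

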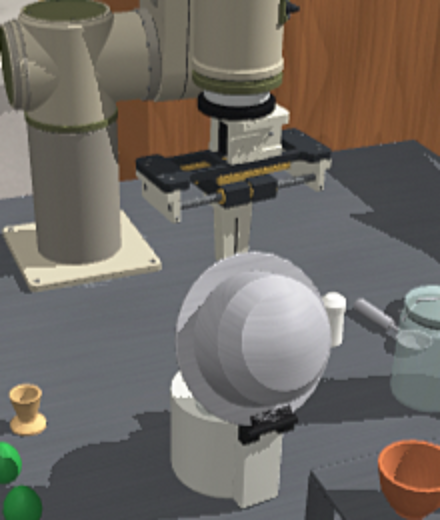

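The lid is up at about 60°, staying by its own friction, and the fingers are at its front edge. I'll keep pushing it back gently.

Emit:
apply_moves(
  deltas=[
    [0, [10, 0, -4], 0],
    [0, [10, 0, -4], 0],
    [0, [0, 0, 0], 0],
  ],
)

```text
t: 6.8
tool_pos: [0.6179, 0.0174, 0.4655]
orientation: [3.136, 0.187, 0.001]
force: [0.2, 0.4, -0.6]
opening: 0.0004
```

Emit:
apply_moves(
  deltas=[
    [0, [10, 0, -2], 0],
    [0, [10, 0, -2], 0],
    [0, [10, 0, -1], 0],
    [0, [0, 0, 0], 0],
  ],
)

```text
t: 7.3
tool_pos: [0.6477, 0.021, 0.4699]
orientation: [-3.136, -0.187, 0.0]
force: [0.8, 1.0, -0.2]
opening: 0.0003
```

Emit:
apply_moves(
  deltas=[
    [0, [10, 0, -5], 0],
    [0, [10, 0, -4], 0],
    [0, [10, 0, 0], 0],
    [0, [10, 0, 0], 0],
    [0, [0, 0, 0], 0],
  ],
)

```text
t: 7.92
tool_pos: [0.6873, 0.0257, 0.4785]
orientation: [-3.136, -0.187, 0.001]
force: [-0.4, -0.5, 0.9]
opening: 0.0003
```

Emit:
apply_moves(
  deltas=[
    [0, [8, 0, 0], 0],
    [0, [8, 0, 0], 0],
    [0, [6, 0, 0], 0],
    [0, [0, 0, 0], 0],
  ],
)

```text
t: 8.43
tool_pos: [0.709, 0.0283, 0.479]
orientation: [-3.136, -0.187, 0.0]
force: [0.1, -0.1, 0.7]
opening: 0.0004
```

Emit:
apply_moves(
  deltas=[
    [0, [6, 0, 0], 0],
    [0, [5, 0, 0], 0],
    [0, [0, 0, 0], 0],
  ],
)

```text
t: 8.8
tool_pos: [0.7198, 0.0296, 0.4791]
orientation: [3.136, 0.187, 0.0]
force: [0.1, -0.8, -1.1]
opening: 0.0004
```

Emit:
apply_moves(
  deltas=[
    [0, [3, 0, 0], 0],
    [0, [2, 0, 0], 0],
    [0, [0, 0, 0], 0],
  ],
)

```text
t: 9.18
tool_pos: [0.7246, 0.0302, 0.4792]
orientation: [3.136, 0.187, 0.0]
force: [-0.7, -0.3, 0.0]
opening: 0.0004
```

Emit:
apply_moves(
  deltas=[
    [0, [3, 0, 0], 0],
    [0, [0, 0, 0], 0],
  ],
)

```text
t: 9.43
tool_pos: [0.7276, 0.0305, 0.4792]
orientation: [-3.136, -0.186, -0.0]
force: [0.2, 0.4, 0.3]
opening: 0.0004
```

Emit:
apply_moves(
  deltas=[
    [0, [2, 0, 0], 0],
    [0, [0, 0, 0], 0],
  ],
)

```text
t: 9.68
tool_pos: [0.7295, 0.0307, 0.4792]
orientation: [-3.136, -0.187, -0.0]
force: [-0.4, -0.3, 0.4]
opening: 0.0005
```

Emit:
apply_moves(
  deltas=[
    [0, [3, 0, 0], 0],
    [0, [0, 0, 0], 0],
  ],
)

```text
t: 9.93
tool_pos: [0.7326, 0.0311, 0.4791]
orientation: [-3.136, -0.187, 0.0]
force: [0.4, -0.8, 0.0]
opening: 0.0004
```

Emit:
apply_moves(
  deltas=[
    [0, [2, 0, 0], 0],
    [0, [0, 0, 0], 0],
  ],
)

```text
t: 10.18
tool_pos: [0.7339, 0.0312, 0.479]
orientation: [3.136, 0.186, -0.005]
force: [-7.2, -0.4, 1.8]
opening: 0.0007
```

Emit:
apply_moves(
  deltas=[
    [0, [2, 0, 0], 0],
    [0, [0, 0, 0], 0],
  ],
)

```text
t: 10.42
tool_pos: [0.735, 0.0313, 0.479]
orientation: [3.136, 0.186, -0.011]
force: [-15.8, -2.2, 4.2]
opening: 0.0003
```

The stop is felt at about 1.84 rad with 7–16 N. I'll ease off slowly, then retreat.

Emit:
apply_moves(
  deltas=[
    [0, [-2, 0, 0], 0],
    [0, [-2, 0, 0], 0],
    [0, [-4, 0, 0], 0],
    [0, [-10, 0, 0], 0],
    [0, [-30, 0, 0], 0],
  ],
)

```text
t: 11.05
tool_pos: [0.6887, 0.0258, 0.4785]
orientation: [-3.136, -0.187, -0.0]
force: [-0.6, -0.5, -0.1]
opening: 0.0007
```

Emit:
apply_moves(
  deltas=[
    [60, [-50, 0, 0], 0],
    [60, [-50, 0, 0], 0],
    [60, [-40, 0, 0], 0],
    [60, [0, 0, 0], 0],
  ],
)

```text
t: 11.55
tool_pos: [0.5476, 0.0091, 0.4797]
orientation: [3.136, 0.186, 0.001]
force: [0.3, -0.6, -0.5]
opening: 0.0352
```

Run:
```python
from h import *
a=viewer.read_camera('scene')[100:360,150:450]
cv2.imwrite('pics/c6.png',cv2.resize(a,None,fx=2,fy=2)); s=robot.read_state();print(s['force'],s['tool_pos'],s['t'])
e=np.array([-1,0,0]); c,sn=np.cos(np.radians(6.8)),np.sin(np.radians(6.8))
for th in (1.7,1.78,1.84,1.9):
    r=-.188*np.cos(th); print(th,(proj('scene',np.array([.695+r*c,.0265+r*sn,.125+.188*np.sin(th)]))-[150,100])*2)
```

```text
[ 0.78632347 -0.14650014 -0.89326534] [0.54887727 0.00922948 0.47990059] 11.6
1.7 [433.35577831 202.99363888]
1.78 [441.6937714  212.27148427]
1.84 [447.90255048 219.99360329]
1.9 [454.03616639 228.34149888]
```

View pics/c6.png

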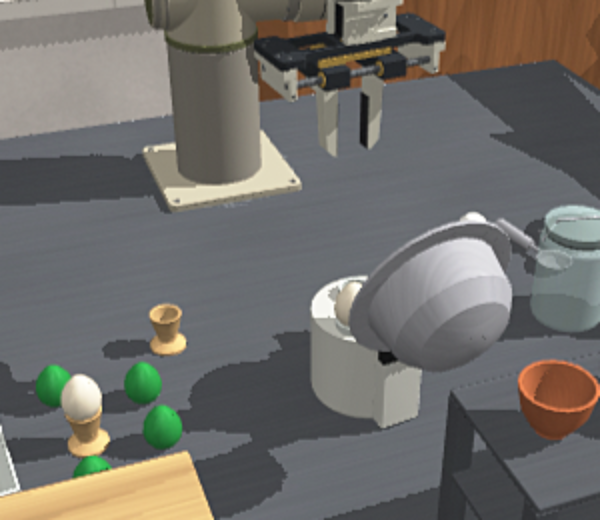

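The lid rests back: its top edge is at crop (450,225), matching the projection for about 1.84 rad or slightly more. The jaws already lie in a direction that misses the green eggs, so I'll go above the egg.

Emit:
apply_moves(
  deltas=[
    [65, [0, 54.2, 0], 0],
    [65, [0, 54.2, 0], 0],
    [65, [0, 54.2, 0], 0],
    [65, [0, 54.2, 0], 0],
    [65, [0, 54.2, 0], 0],
  ],
)

```text
t: 12.22
tool_pos: [0.5829, -0.2619, 0.4791]
orientation: [3.136, 0.187, 0.002]
force: [0.1, 0.4, 0.2]
opening: 0.0649
```

Emit:
apply_moves(
  deltas=[
    [65, [0, 54.2, 40], 0],
    [65, [0, 0, 40], 0],
    [65, [0, 0, 0], 0],
    [65, [0, 0, 0], 0],
  ],
)

```text
t: 12.72
tool_pos: [0.5886, -0.3095, 0.4038]
orientation: [3.135, 0.188, 0.002]
force: [0.8, 0.1, -0.6]
opening: 0.0649
```

Run:
```python
from h import *
np.set_printoptions(precision=4,suppress=True)
t=viewer.read_camera('top'); s=viewer.read_camera('scene'); cv2.imwrite('pics/t7.png',t); cv2.imwrite('pics/s7.png',s)
st=robot.read_state();print(st['tool_pos'],st['opening'],st['t'])
I=cv2.imread('pics/scene0.png'); print('egg scene', onz('scene',(190.4,297.6),.071), onz('top',(450.9,235.7),.071))
# egg outline in scene0 (widest) & top
for n,(x0,x1,y0,y1) in {'top':(436,466,222,252),'scene':(176,208,282,318)}.items():
    im=cv2.imread(f'pics/{n}0.png'); h=cv2.cvtColor(im,cv2.COLOR_BGR2HSV)[y0:y1,x0:x1]
    m=((h[...,1]<80)&(h[...,2]>110)).astype(np.uint8)
    c=max(cv2.findContours(m,0,1)[0],key=cv2.contourArea); print(n,cv2.boundingRect(c),x0,y0)
a=cv2.resize(t[170:270,260:360],(500,500),interpolation=2); cv2.imwrite('pics/c7.png',np.hstack([a,cv2.resize(s[260:340,150:190+30],(300,343),interpolation=2)[:343] if 0 else cv2.resize(s[180:340,150:246],(300,500),interpolation=2)]))
```

```text
[ 0.5887 -0.3094  0.4052] 0.06481532091150766 12.825
egg scene [ 0.5897 -0.3127  0.071 ] [ 0.5879 -0.3139  0.071 ]
top (0, 0, 30, 24) 436 222
scene (0, 0, 32, 36) 176 282
```

View pics/c7.png

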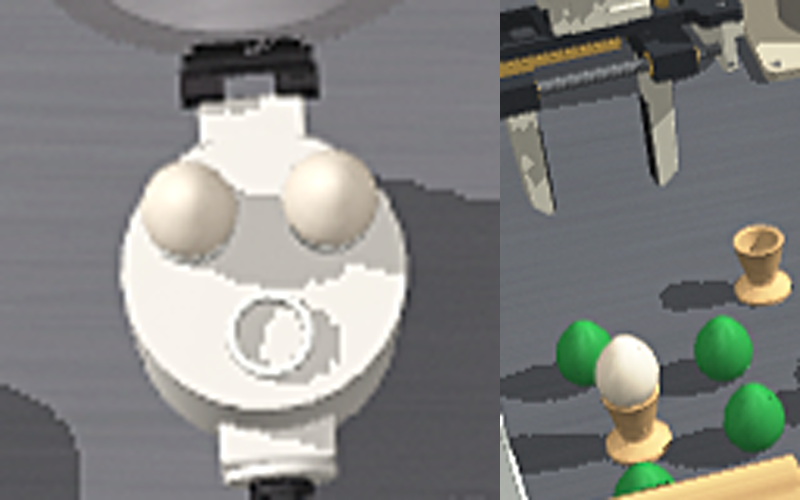

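Emit:
apply_moves(
  deltas=[
    [65, [-0.7, 3.9, 0], 0],
    [65, [0, 0, 56], 0],
    [65, [0, 0, 56], 0],
    [65, [0, 0, 40], 0],
    [65, [0, 0, 0], 0],
  ],
)

```text
t: 13.45
tool_pos: [0.5862, -0.3128, 0.2466]
orientation: [-3.132, -0.187, 0.009]
force: [0.9, 0.2, -0.3]
opening: 0.0653
```

Run:
```python
from h import *
np.set_printoptions(precision=4,suppress=True)
p=onz('top',(314.2-.1,237.4),.125);print('nest',p, 'to lid centre .032?',np.hypot(*(p[:2]-[.5997,.0151])))
e=[onz('top',(260+x/5,170+y/5),.146)[:2] for x,y in((190,210),(330,200))]; print(e,np.hypot(*(e[0]-p[:2])),np.hypot(*(e[1]-p[:2])))
print(robot.read_state()['tool_pos'])
```

```text
nest [0.5644 0.0111 0.125 ] to lid centre .032? 0.03551494470297484
[array([0.6174, 0.0486]), array([ 0.6238, -0.0142])] 0.06493430868843846 0.06448252251402972
[ 0.5862 -0.3128  0.2466]
```

Emit:
apply_moves(
  deltas=[
    [65, [2.0, 0.7, 9], 0],
    [65, [0, 0, 0], 0],
    [50, [0, 0, 0], 0],
    [35, [0, 0, 0], 0],
    [35, [0, 0, 0], 0],
  ],
  grip_force=8,
)

```text
t: 14.08
tool_pos: [0.5898, -0.3143, 0.2417]
orientation: [3.135, 0.186, 0.001]
force: [0.4, -1.5, 2.0]
opening: 0.0434
```

Emit:
apply_moves(
  deltas=[
    [35, [0, 0, 0], 0],
    [35, [0, 0, 0], 0],
  ],
)

```text
t: 14.32
tool_pos: [0.5898, -0.3144, 0.2417]
orientation: [3.135, 0.186, 0.001]
force: [0.7, 0.2, 3.5]
opening: 0.0434
```

Emit:
apply_moves(
  deltas=[
    [60, [0, 0, 0], 0],
    [60, [0, 0, 0], 0],
    [60, [-1, -0.5, 0], 0],
    [60, [0, 0, 0], 0],
  ],
)

```text
t: 14.82
tool_pos: [0.5884, -0.3137, 0.2409]
orientation: [-3.136, -0.186, 0.001]
force: [0.3, 0.1, 0.6]
opening: 0.0598
```

Emit:
apply_moves(
  deltas=[
    [60, [0, 0, 4], 0],
    [60, [0, 0, 0], 0],
    [50, [0, 0, 0], 0],
    [38, [0, 0, 0], 0],
    [35, [0, 0, 0], 0],
  ],
  grip_force=12,
)

```text
t: 15.45
tool_pos: [0.5886, -0.3139, 0.2373]
orientation: [3.136, 0.186, 0.0]
force: [1.0, -1.3, 0.2]
opening: 0.0434
```

Emit:
apply_moves(
  deltas=[
    [35, [0, 0, 0], 0],
    [35, [0, 0, 0], 0],
    [35, [0, 0, -5], 0],
    [35, [0, 0, -10], 0],
    [35, [0, 0, 0], 0],
  ],
)

```text
t: 16.08
tool_pos: [0.5891, -0.3141, 0.2539]
orientation: [3.135, 0.186, 0.003]
force: [0.1, -0.4, -1.1]
opening: 0.0435
```

The egg is held (43.5 mm opening, free lift). Raise and carry it to above the nest.

Emit:
apply_moves(
  deltas=[
    [35, [0, 0, -30], 0],
    [35, [0, 0, -40], 0],
    [35, [0, 0, -40], 0],
    [35, [0, 0, -40], 0],
    [35, [0, 0, 0], 0],
  ],
)

```text
t: 16.7
tool_pos: [0.5894, -0.3143, 0.4075]
orientation: [3.131, 0.186, 0.011]
force: [-0.2, -0.0, -1.5]
opening: 0.0433
```

Emit:
apply_moves(
  deltas=[
    [35, [1.7, -32, 0], 0],
    [35, [2, -42, 0], 0],
    [35, [2, -42, 0], 0],
    [35, [2, -42, 0], 0],
    [35, [2, -42, 0], 0],
  ],
)

```text
t: 17.32
tool_pos: [0.5739, -0.1126, 0.4006]
orientation: [-3.135, -0.186, 0.003]
force: [0.7, -0.1, -0.7]
opening: 0.0434
```

Emit:
apply_moves(
  deltas=[
    [35, [2, -42, 0], 0],
    [35, [2, -42, 0], 0],
    [35, [2, -42, 0], 0],
    [35, [0, 0, 0], 0],
    [35, [0, 0, 0], 0],
  ],
)

```text
t: 17.95
tool_pos: [0.5653, 0.0116, 0.4012]
orientation: [3.136, 0.187, -0.002]
force: [-0.7, -0.4, -0.5]
opening: 0.0434
```

Emit:
apply_moves(
  deltas=[
    [35, [1.7, 0, 20], 0],
    [35, [0, 0, 30], 0],
    [35, [0, 0, 20], 0],
    [35, [0, 0, 8], 0],
    [35, [0, 0, 0], 0],
  ],
)

```text
t: 18.58
tool_pos: [0.5671, 0.0117, 0.3235]
orientation: [-3.136, -0.186, 0.002]
force: [-0.1, -1.1, -0.6]
opening: 0.0433
```

Run:
```python
from h import *
s=viewer.read_camera('scene'); t=viewer.read_camera('top')
print(robot.read_state()['tool_pos'],robot.read_state()['force'])
cv2.imwrite('pics/c8.png',np.hstack([cv2.resize(s[170:300,270:400],(400,400),interpolation=2),cv2.resize(s[200:330,150:280],(400,400),interpolation=2)]))
```

```text
[0.56760472 0.01185032 0.32513192] [-0.5226603   0.43715695  0.00057992]
```

View pics/c8.png

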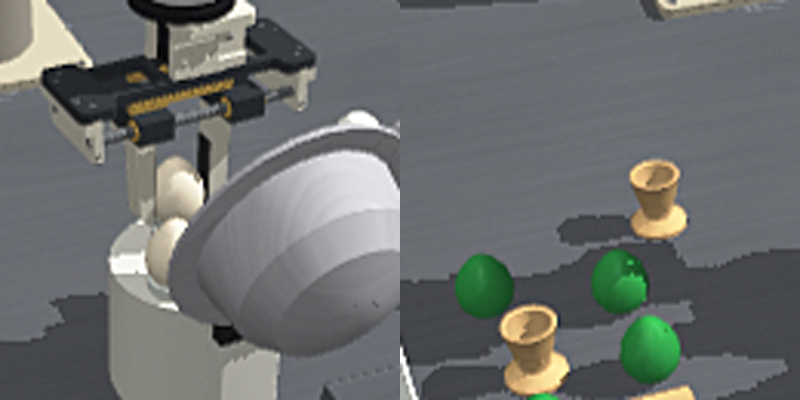

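The egg hangs upright above the nest, the lid stays open, and the emptied cup stands. Now lower by feel.

Emit:
apply_moves(
  deltas=[
    [35, [0, 0, 5], 0],
    [35, [0, 0, 4], 0],
    [35, [0, 0, 0], 0],
  ],
)

```text
t: 19.05
tool_pos: [0.567, 0.012, 0.3147]
orientation: [-3.136, -0.187, 0.001]
force: [-0.4, -0.3, -0.9]
opening: 0.0434
```

Emit:
apply_moves(
  deltas=[
    [35, [0, 0, 2], 0],
    [35, [0, 0, 0], 0],
  ],
)

```text
t: 19.3
tool_pos: [0.5672, 0.012, 0.3131]
orientation: [-3.136, -0.187, 0.0]
force: [0.5, -0.5, -0.8]
opening: 0.0435
```

Emit:
apply_moves(
  deltas=[
    [35, [0, 0, 1.5], 0],
    [35, [0, 0, 0], 0],
  ],
)

```text
t: 19.55
tool_pos: [0.5675, 0.012, 0.3121]
orientation: [-3.136, -0.187, -0.002]
force: [1.5, 0.6, 3.0]
opening: 0.0434
```

Emit:
apply_moves(
  deltas=[
    [35, [0, 0, 1], 0],
    [35, [0, 0, 0], 0],
  ],
)

```text
t: 19.8
tool_pos: [0.5676, 0.0121, 0.3115]
orientation: [-3.136, -0.187, -0.003]
force: [1.5, 0.8, 5.7]
opening: 0.043
```

The egg is seated at the expected height. I'll release and rise.

Emit:
apply_moves(
  deltas=[
    [44, [0, 0, 0], 0],
    [46, [0, 0, 0], 0],
    [50, [0, 0, 0], 0],
    [60, [0, 0, 0], 0],
    [60, [0, 0, 0], 0],
  ],
)

```text
t: 20.42
tool_pos: [0.5671, 0.0119, 0.3105]
orientation: [3.136, 0.186, -0.0]
force: [-0.1, 0.2, 0.4]
opening: 0.0591
```

Emit:
apply_moves(
  deltas=[
    [60, [0, 0, -10], 0],
    [60, [0, 0, -30], 0],
    [60, [0, 0, -50], 0],
    [60, [0, 0, -50], 0],
    [60, [0, 40, -20], 0],
  ],
)

```text
t: 21.05
tool_pos: [0.5722, -0.0263, 0.4761]
orientation: [3.135, 0.192, 0.011]
force: [0.2, -1.1, -0.3]
opening: 0.0601
```

Emit:
apply_moves(
  deltas=[
    [60, [-20, 50, 0], 0],
    [60, [-20, 50, 0], 0],
    [60, [-20, 50, 0], 0],
    [60, [0, 0, 0], 0],
  ],
)

```text
t: 21.55
tool_pos: [0.529, -0.187, 0.4714]
orientation: [3.135, 0.179, 0.0]
force: [0.4, 0.5, -0.1]
opening: 0.0599
```

Run:
```python
from h import *
np.set_printoptions(precision=4,suppress=True)
s=viewer.read_camera('scene'); t=viewer.read_camera('top')
st=robot.read_state(); print(st['tool_pos'],st['force'],st['t'])
print(proj('top',np.array([.567,.0117,.144])),proj('scene',np.array([.567,.0117,.144])))
cv2.imwrite('pics/c9.png',np.hstack([cv2.resize(s[170:300,270:400],(400,400),interpolation=2),cv2.resize(t[170:270,260:360],(400,400),interpolation=2)]))
```

```text
[ 0.53   -0.1841  0.4713] [-0.6879  0.3938 -0.4569] 21.65
[313.8053 234.5982] [326.252  235.7216]
```

View pics/c9.png

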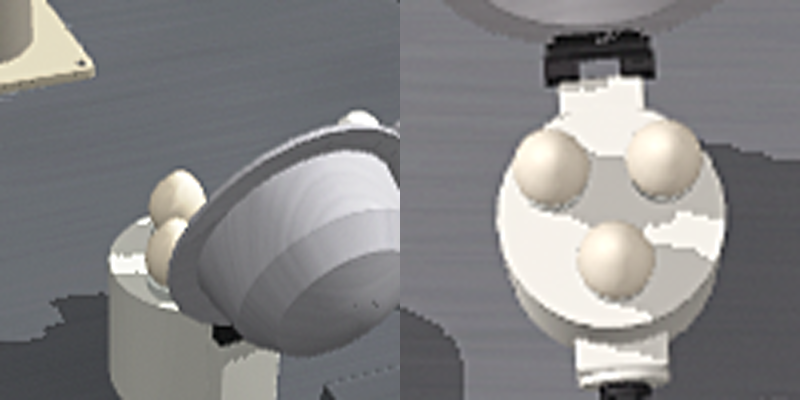

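The egg stands upright in the front nest beside the two untouched eggs, and the lid is still back. Handing in.

```bash
python3 -c "
from plant import order; print(order.close_job())"
```

```text
the job is handed in; nothing more can be done
None
```

The job is done and handed in at about 21.7 s of robot time; no verdict was reported.

**Lid:** The gripper can only point down, so a fingertip could not go under the lip from the front. Instead I pressed closed fingers on the lip's front edge, raised it by friction, and followed its arc back. I felt the stop at about 1.84 rad, with the push peaking at about 16 N. I then eased off, and the pictures show the lid resting back, its edge matching a projection for about 1.84 rad.

**Egg:** I gripped it at 12 N after one regrip 4 mm lower. I carried it over and lowered it until it touched at the height predicted for the nest, then let go.

**Last checks:**
- **Egg:** it stands upright in the front nest, and the two rear eggs look undisturbed.
- **Emptied cup:** it was standing after the egg was lifted out. I did not look at it again after placing the egg.
- **Robot:** it was clear of everything, and its force reading was at noise level.
- **Other objects:** I did not measure the dial or the bystanders afterwards, but the arm never went near them.

**Disagreements:** My estimates of the nest position differed by up to about 4 mm, and I placed the egg at a value between them. I read the lid angle only from the contact position and from pictures, so it is good to a few hundredths of a radian.

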